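# Open the solvent can and park its cap

## Robot

A 7-joint arm with a two-finger parallel gripper is mounted at the origin on the work surface; the furniture and walls round the work are solid. World frame = base frame: x ahead of the robot, y to its left, z up, the work surface at z = 0. Lengths are in m, angles in rad, forces in N, time in s.
With the tool pointing down it reaches from about 0.35 to 0.9 m from the base axis. Payload 8.1 kg.
Tool frame: the origin (TCP) lies midway between the tips of the shut fingers; the grasp point (between the pads) lies arm.tcp_to_grasp behind it (arm.tcp_to_grasp is the distance from the TCP to the grasp point, in m); z points along the fingers, y is the line along which they close (so a half turn about z gives the same grasp; the last joint's range is limited). The gripper opens to 92 mm and grips with 3 to 60 N. Pads are 19 mm wide; open, the fingers measure 130 mm over their backs; the gripper's body (75 mm by 190 mm) begins 47 mm behind the grasp point.
Start: joints at [1.16, 0.434, 0.025, 1.573, -0.012, 1.134, -0.075], TCP at [0.189, -0.596, 0.227] pointing down, gripper open.
Joint ranges: [-2.62, 2.62], [-0.44, 2.09], [-1.27, 1.32], [0.08, 2.57], [-1.32, 4.46], [0.12, 2], [-2.74, 2.74]. Speed limits (rad/s): [2.22, 2.22, 3.01, 3.01, 3.14, 3.14, 3.14].

## Interface

Orientations are given as a rotation vector (axis times angle).
In Python, from cell import observe, get_image, arm gives the robot as it stands. The module is installed in compiled form; this text tells all that it offers.
- The arm moves only by the tool drive_tool, never from a script. Its argument "steps" is a list of rows, each a list of 5 numbers: the closure, from 0 (fully open) to 1 (shut), then the shift along the world's x, y, z in mm, then the turn about the world's z in rad. In form: [[hand, x, y, z, roll], ...]. A call has 1 to 20 rows; each row shifts and turns the commanded pose from where the row before left it; what a row does not reach is not made up. A row lasts 1/12 s, in which the tool goes at most 41.7 mm and 7.16 degrees, less where a joint would pass 70% of its speed; a pose out of reach is approached as far as the arm can. A call with a gripper value outside its range is refused whole. The fingers move at their own pace and stop on an object; "grip_force" is the grip in N (left out, the last holds). Time passes only in rows, so rows that do not move let the fingers close. It gives the time, the measured TCP pose, the force, the opening and the grip force at its end, in the units of the state.
- observe(): the state, without advancing time (a new reading comes with each control period).
- get_image(name): name is "side" or "top"; returns a dict with "image" (400x640x3 uint8, red, green, blue), "vfov" (degrees; the focal length in pixels is half the picture's height over the tangent of half this angle, whatever the lens; pixels are square), "cx", "cy" (the principal point, pixels), "xyz" and "attitude" of the camera in the world. Camera axes: x right, y down, z forward; pixel columns grow to the right and rows downward; lengths in m; the calibration is good to about 2 mm. A picture is of the moment at which its call begins. There is no depth.
- arm.sign_off(): hands the job in; it is judged then, once.
The state is a dict: "clock": time; "joints": joint angles; "dq": joint speeds; "joint_efforts": joint torques, N m; "position": TCP position; "ee_rot": TCP orientation; "force": force on the tool from outside, world axes, zero at the start; "ft_torque": the same for the moment, N m; "width": opening from 0.0 (shut) to 1.0 (fully open); "gripper_force": force on a finger pad.
Only numpy, scipy, OpenCV 4.12 (cv2) and the standard library are available. Lean on these libraries where they do the work, as an engineer would, in place of code of your own. Each camera call takes 0.05 s, during which the arm holds its last target. There are 200 camera calls.

## Task

Open the solvent can: lift the hinged locking tab on its cap upright, unscrew the cap anticlockwise until you feel it come up against its stop and let it rest there a moment, then lift it straight out and set it gently in the steel bowl. Do not force anything, and leave the other things on the bench where they are.

Things in the scene. Friction and masses are not known exactly. Their poses are not given: they have to be found in the camera images.
- can: grey painted can, 100 x 76 mm, on a dark base plate 120 x 90 mm fixed to the bench; origin under its centre on the bench, z up; -x is the side to which the closed tab points. A steel neck, 54 mm across, stands on its top on the vertical axis through the origin.
- mouth (a point): centre of the neck's rim, on the can's axis, 112 mm above the bench; axes as the can's. Inside the neck two lips hold the cap's lugs. How far the cap must turn to its stop differs from can to can, 39 to 82 degrees anticlockwise seen from above (+z), and cannot be seen: feel for it. At the stop, and for some 5 degrees before it, the lugs stand under slots and the cap lifts straight out.
- keeper (a point): on the can, 35.5 mm from its axis to -x, 121 mm up: middle of the top of two upright steel prongs (18 mm wide together, 9 mm thick, 9 mm apart). The closed tab's tooth stands between them and keeps the cap from turning.
- cap: black round ribbed cap, 56 mm across, 10 mm high, about 0.1 kg with its tab; origin at the centre of its flat underside, 113 mm above the bench when on the can, on the can's axis; z up; x parallel to the can's x while locked. With the tab up it turns with light drag (up to about 0.1 N m) and without rising to a hard stop; 0.2 to 0.3 N m there is enough to feel it.
- plug_end (a point): lower end of the cap's plug, 16 mm below the cap's underside; the plug is 24 mm across. Two opposite steel lugs, 5 to 10 mm below the underside, reach out to 19 mm from the axis; while locked they hook under the neck's lips. A soft spring of about 3 N under the plug pushes the cap up against the lips.
- tab (a joint): angle of the tab's hinge: 0 lying flat over the cap, pi/2 upright, ends at 1.9; a stiff hinge (0.03 N m), the tab stays where it is left
- tab_hinge (a point): middle of the tab's hinge axis: on the cap's axis, 17 mm above its underside; the hinge axis runs along this point's y (the cap's y). Two cheeks, 38 mm wide over both and 10 mm along x, flank it, up to 21 mm above the underside.
- tab_nose (a point): middle of the tab's thickness and width, 33 mm from the hinge axis. The tab: dark steel plate 24 mm wide, 8 mm thick, reaching 40 mm from the hinge. Flat, it runs along the cap's -x, 3 mm above the cap's top face, its end 12 mm past the rim, with a tooth hanging from it 36 mm from the hinge. Its side edges can be pinched; upright it makes a handle on the cap's axis. x axis: from free end to hinge.
- bowl: open steel bowl, 112 mm across and 46 mm high, loose, 0.35 kg; origin under its centre; flat inner floor 56 mm across, 2 mm up
- stone: grey stone, 28 x 42 x 28 mm, a bystander
- wood_disc: half disc of wood, 37 x 52 x 21 mm, a bystander

How it is judged:
By the outcome, as a careful person would: the job done as asked, in the order asked, and still so for the second after the job is handed in, with the robot touching nothing.
It also fails if it takes over 70 s, if anything falls off the work surface, if the arm or the gripper's body presses on something with over 40 N, if the wrist force passes 120 N, or if a joint passes its speed limit or range.

## Working session

There is one attempt and no reset: what is moved stays moved. The work goes in short steps, Python scripts to look and compute and a tool call to move; the robot and the scene stay as the last step left them, time stands still between calls to the robot, and variables do not carry over. Pictures are saved under pics/ and viewed, at most 10 in all, crops included, and the job is handed in when it is done.

Besides the shell and the picture viewer there is one more tool, called after "Request:" as a command line: name --pt "numbers of a row" for each row, then --argument value for the rest. drive_tool: Moves the arm, as the interface text tells. Its arguments: {"type":"object","properties":{"steps":{"type":"array"},"grip_force":{"type":"number"}},"required":["steps"]}

```bash
mkdir -p pics
cat > h.py <<'E'
import numpy as np,cv2
from scipy.spatial.transform import Rotation as R
from cell import observe,get_image,arm
def K(d):
    f=200/np.tan(np.radians(d["vfov"])/2); return f,d["cx"],d["cy"]
def rot(d):
    a=np.array(d["attitude"],float)
    return a if a.shape==(3,3) else (R.from_rotvec(a).as_matrix() if a.size==3 else R.from_quat(a).as_matrix())
def ray(d,u,v):
    f,cx,cy=K(d); r=rot(d)@np.array([(u-cx)/f,(v-cy)/f,1]); return np.array(d["xyz"]),r
def onz(d,u,v,z):
    o,r=ray(d,u,v); return o+r*(z-o[2])/r[2]
def proj(d,p):
    f,cx,cy=K(d); q=rot(d).T@(np.array(p)-np.array(d["xyz"])); return np.array([cx+f*q[0]/q[2],cy+f*q[1]/q[2]])
def grab(n,fn):
    d=get_image(n); cv2.imwrite("pics/"+fn,d["image"][:,:,::-1]); return d
E
python3 - <<'E'
from h import *
for n in("top","side"):
    d=grab(n,n+"0.png"); print({k:v for k,v in d.items() if k!="image"})
print(observe(), arm.tcp_to_grasp)
E
```

```text
{'vfov': 42.809674564298454, 'cx': 331.95238880749247, 'cy': 199.94995073844646, 'xyz': array([ 3.84919036e-01, -9.20713320e-04,  1.00734451e+00]), 'attitude': array([-2.1774278 ,  2.16896765, -0.12118381])}
{'vfov': 45.35713201127725, 'cx': 318.2335461796893, 'cy': 207.3174425224302, 'xyz': array([ 0.87071878, -0.19862149,  0.93416533]), 'attitude': array([-2.27811138, -1.50976415,  0.34895122])}
{'clock': 0.1, 'joints': array([ 1.16043256,  0.43514932,  0.02498684,  1.57401926, -0.01161319,
        1.1340208 , -0.07510727]), 'dq': array([-2.61512072e-05, -9.27801195e-04,  1.23250276e-03, -1.51207026e-03,
       -1.00567965e-04, -9.26255224e-04,  3.15317083e-05]), 'joint_efforts': array([ 3.33258773e-03, -6.69133544e+01,  9.88259241e-01, -3.15149188e+01,
       -6.05604588e-02,  3.74867558e-02,  2.88276556e-05]), 'position': array([ 0.18913127, -0.5951982 ,  0.226021  ]), 'ee_rot': array([-3.10309963e+00, -4.81165936e-01,  5.42305246e-04]), 'force': array([ 0.1879455 ,  0.0771046 , -0.04492795]), 'ft_torque': array([-0.06554301, -0.0041062 , -0.01615917]), 'gripper_force': 0.0, 'width': 0.999413209872453} 0.0188
```

View pics/top0.png

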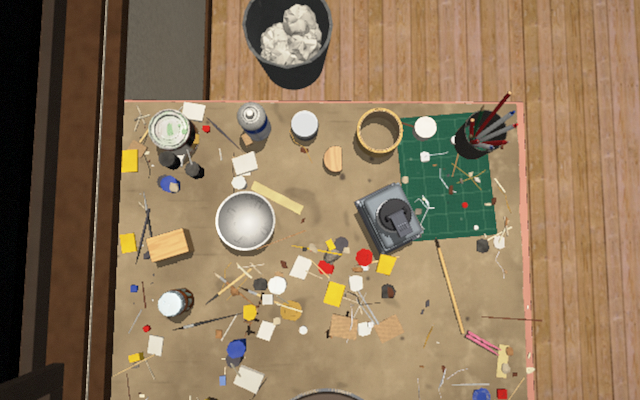

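View pics/side0.png

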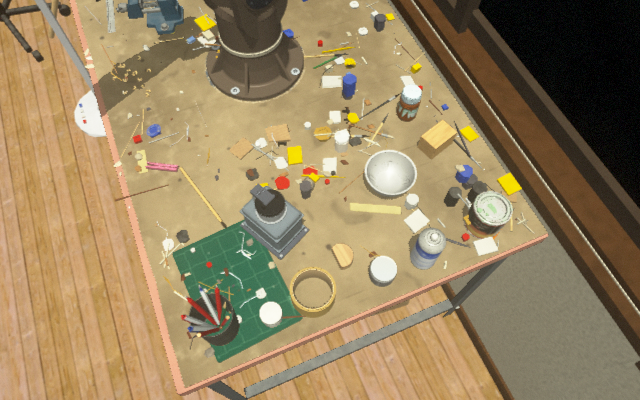

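The top view shows the can at about (390,217), with its tab pointing down-right, and the bowl at (245,221). The side view shows the can at (272,212) and the bowl at (390,174). I'll zoom in on both next.

Run:
```python
from h import *
a=cv2.imread("pics/top0.png")[170:265,340:440]; b=cv2.imread("pics/side0.png")[170:265,225:325]
a=cv2.resize(a,None,fx=4,fy=4,interpolation=2);b=cv2.resize(b,None,fx=4,fy=4,interpolation=2)
cv2.imwrite("pics/crop.png",np.hstack([a,b])[:, :800])
```

```text
(no output)
```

View pics/crop.png

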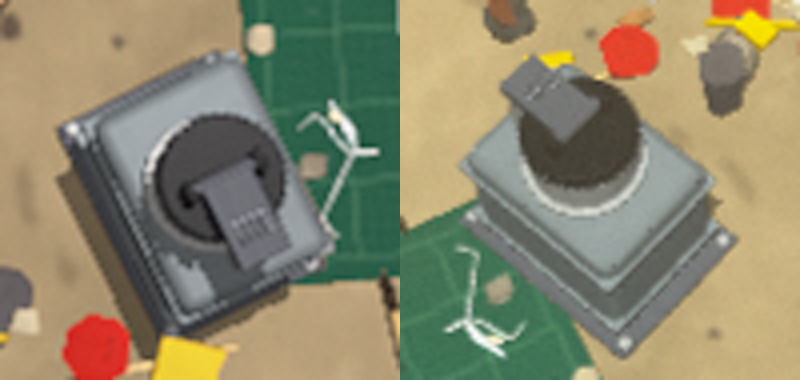

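The crop shows the black cap in the top view centred near (395,214). Its tab end corners are at about (399,237) and (412,231). In the side view the cap is at about (270,203), with the tab pointing up-left.

Run:
```python
from h import *
t=get_image("top"); s=get_image("side")
def c(u,v,side=0): return (u/4+340-.4,v/4+170-.4) if not side else ((u-400)/4+225-.4,v/4+170-.4)
# cap by dark mask: top
for d,box,n in((t,(375,200,425,245),'top'),(s,(245,185,290,225),'side')):
    g=d["image"].max(2); m=np.zeros_like(g); x0,y0,x1,y1=box
    m[y0:y1,x0:x1]=(g[y0:y1,x0:x1]<68)
    cs,_=cv2.findContours(m,0,2); k=max(cs,key=cv2.contourArea); h=cv2.convexHull(k)
    e=cv2.fitEllipse(h); mc=cv2.minEnclosingCircle(h); print(n,e,mc,onz(d,*e[0],.123),onz(d,*mc[0],.123))
P=lambda u,v,z,side=0: onz(s if side else t,*c(u,v,side),z)
print("tabend top",P(237,270,.134),P(290,243,.134),"edges",P(193,188,.134),P(247,165,.134))
print("tabend side",P(500,95,.134,1),P(532,57,.134,1)," other ",P(570,143,.134,1),P(600,100,.134,1))
print("cap top circle",P(220,178,.123))
print("plate side",P(622,352,.01,1),P(735,240,.01,1),P(465,220,.01,1))
print("plate top",P(65,130,.01),P(160,335,.01),P(232,58,.01),P(325,265,.01))
# bowl rim
for d,box in((t,(205,180,290,265)),(s,(350,140,430,205))):
    x0,y0,x1,y1=box; im=d["image"][y0:y1,x0:x1]; hs=cv2.cvtColor(im,cv2.COLOR_RGB2HSV)
    m=((hs[:,:,1]<40)&(hs[:,:,2]>80)).astype(np.uint8); cs,_=cv2.findContours(m,0,2); k=max(cs,key=cv2.contourArea)
    e=cv2.fitEllipse(cv2.convexHull(k)); q=(e[0][0]+x0,e[0][1]+y0); print("bowl",e,q,onz(d,*q,.046))
print(R.from_rotvec(observe()["ee_rot"]).as_matrix().round(3))
```

```text
top ((386.62799072265625, 218.34959411621094), (13.792826652526855, 28.19562339782715), 156.94931030273438) ((390.0, 217.0), 14.31792163848877) [ 0.44397506 -0.10399227  0.123     ] [ 0.44634852 -0.10987782  0.123     ]
side ((263.0555419921875, 207.11111450195312), (3.69048810005188, 6.5232768058776855), 106.84503173828125) ((262.5, 207.5), 2.9155757427215576) [ 0.45990145 -0.13345199  0.123     ] [ 0.46026621 -0.13470175  0.123     ]
tabend top [ 0.41120876 -0.12339095  0.134     ] [ 0.42282934 -0.14622988  0.134     ] edges [ 0.44625743 -0.10483301  0.134     ] [ 0.45625653 -0.12814409  0.134     ]
tabend side [ 0.42821126 -0.14780042  0.134     ] [ 0.41468352 -0.1268776   0.134     ]  other  [ 0.46494907 -0.12610768  0.134     ] [ 0.44909097 -0.10515182  0.134     ]
cap top circle [ 0.45143501 -0.11792991  0.123     ]
plate side [ 0.52489413 -0.13189752  0.01      ] [ 0.48952809 -0.05464776  0.01      ] [ 0.42331411 -0.18185955  0.01      ]
plate top [ 0.48325995 -0.05685814  0.01      ] [ 0.38325016 -0.10295846  0.01      ] [ 0.51931706 -0.13935168  0.01      ] [ 0.41753782 -0.18385044  0.01      ]
bowl ((39.86376953125, 40.50739288330078), (59.31968688964844, 60.16642379760742), 45.90397644042969) (244.86376953125, 220.50739288330078) [0.44396845 0.15433655 0.046     ]
bowl ((40.13718032836914, 32.43006134033203), (45.52118682861328, 51.87474822998047), 102.13027954101562) (390.13718032836914, 172.43006134033203) [0.44868141 0.15325268 0.046     ]
[[ 0.953  0.303 -0.   ]
 [ 0.303 -0.953  0.001]
 [-0.    -0.001 -1.   ]]
```

Request:
drive_tool --pt "0 14.7 28.9 0 0.01" --pt "0 14.7 28.9 0 0.01" --pt "0 14.7 28.9 0 0.01" --pt "0 14.7 28.9 0 0.01" --pt "0 14.7 28.9 0 0.01" --pt "0 14.7 28.9 0 0.01" --pt "0 14.7 28.9 0 0.01" --pt "0 14.7 28.9 0 0.01" --pt "0 14.7 28.9 0 0.01" --pt "0 14.7 28.9 0 0.01" --pt "0 14.7 28.9 0 0.01" --pt "0 14.7 28.9 0 0.01" --pt "0 14.7 28.9 0 0.01" --pt "0 14.7 28.9 0 0.01" --pt "0 14.7 28.9 0 0.01" --pt "0 14.7 28.9 0 0.01" --pt "0 0 0 0 0" --pt "0 0 0 0 0" --pt "0 0 0 0 0" --grip_force 12

```text
clock: 1.78
position: [0.4242, -0.1337, 0.2266]
ee_rot: [3.056, 0.728, -0.001]
force: [-0.5, -0.1, -0.1]
width: 0.995
gripper_force: 0.0
```

Request:
drive_tool --pt "0 0 0 -20 0" --pt "0 0 0 -20 0" --pt "0 0 0 -20 0" --pt "0 0 0 -15 0" --pt "0 0 0 -10 0" --pt "0 0 0 -7 0" --pt "0 0 0 -5 0" --pt "0 0 0 -4 0" --pt "0 0 0 0 0" --pt "0 0 0 0 0"

```text
clock: 2.62
position: [0.4246, -0.1335, 0.126]
ee_rot: [3.056, 0.727, 0.0]
force: [-1.1, 0.7, 1.3]
width: 1.0
gripper_force: 0.0
```

Run:
```python
from h import *
o=[]
for n,b in(("top",(330,160,450,280)),("side",(210,140,330,260))):
    d=get_image(n);x0,y0,x1,y1=b;o.append(cv2.resize(d["image"][y0:y1,x0:x1,::-1],None,fx=3.3,fy=3.3,interpolation=2))
cv2.imwrite("pics/g1.png",np.hstack(o)); print(observe()["force"],observe()["position"])
```

```text
[-0.02853135  0.23480654 -0.93421464] [ 0.42489469 -0.13339034  0.12626684]
```

View pics/g1.png

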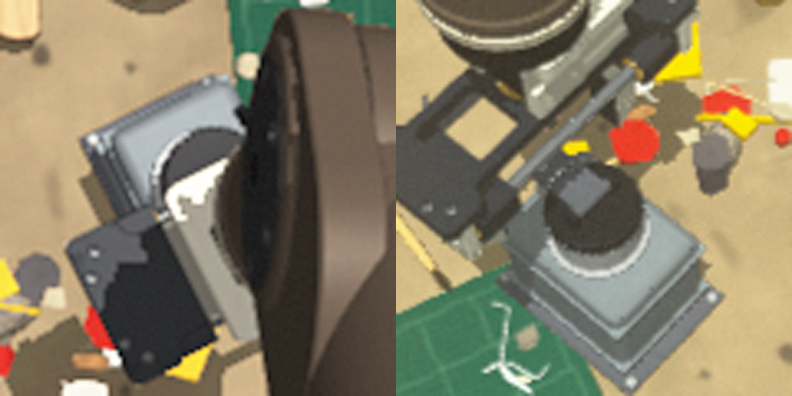

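The side view shows the fingers straddling the tab nose, with nothing touching. Next I close on it.

Request:
drive_tool --pt "0.6 0 0 0 0" --pt "0.65 0 0 0 0" --pt "0.7 0 0 0 0" --pt "0.75 0 0 0 0" --pt "0.8 0 0 0 0" --pt "0.85 0 0 0 0" --pt "0.85 0 0 0 0" --pt "0.85 0 0 0 0" --pt "0.85 0 0 0 0" --pt "0.85 0 0 0 0" --grip_force 12

```text
clock: 3.55
position: [0.4245, -0.1332, 0.1257]
ee_rot: [3.056, 0.728, -0.0]
force: [-0.4, -0.2, -0.1]
width: 0.325
gripper_force: 0.0
```

Still closing, so I give it more rows.

Request:
drive_tool --pt "0.9 0 0 0 0" --pt "0.9 0 0 0 0" --pt "0.9 0 0 0 0" --pt "0.9 0 0 0 0" --pt "0.9 0 0 0 0"

```text
clock: 3.97
position: [0.4245, -0.1332, 0.1257]
ee_rot: [-3.056, -0.728, 0.0]
force: [-1.1, -0.6, 0.6]
width: 0.263
gripper_force: 12.0
```

Request:
drive_tool --pt "0.9 0.1 0.05 2.6 0" --pt "0.9 0.3 0.15 2.6 0" --pt "0.9 0.5 0.2 2.5 0" --pt "0.9 0.6 0.3 2.5 0" --pt "0.9 0.8 0.4 2.4 0" --pt "0.9 1.0 0.5 2.4 0" --pt "0.9 1.1 0.6 2.2 0" --pt "0.9 1.3 0.6 2.2 0" --pt "0.9 1.4 0.7 2.0 0" --pt "0.9 1.6 0.8 1.9 0" --pt "0.9 0 0 0 0"

```text
clock: 4.88
position: [0.4336, -0.1287, 0.1494]
ee_rot: [3.056, 0.728, 0.0]
force: [-2.3, 0.3, 0.3]
width: 0.259
gripper_force: 12.0
```

Request:
drive_tool --pt "0.9 1.7 0.9 1.8 0" --pt "0.9 1.8 0.9 1.6 0" --pt "0.9 1.9 1.0 1.4 0" --pt "0.9 2.0 1.0 1.3 0" --pt "0.9 2.1 1.1 1.1 0" --pt "0.9 2.2 1.1 0.9 0" --pt "0.9 2.2 1.1 0.7 0" --pt "0.9 2.3 1.2 0.5 0" --pt "0.9 2.3 1.2 0.3 0" --pt "0.9 2.3 1.2 0.1 0" --pt "0.9 0 0 0 0" --pt "0.9 0 0 0 0"

```text
clock: 5.88
position: [0.4554, -0.118, 0.1593]
ee_rot: [3.055, 0.728, 0.004]
force: [-2.1, -1.0, 4.6]
width: 0.256
gripper_force: 12.0
```

Run:
```python
from h import *
o=[]
for n,b in(("top",(330,160,450,280)),("side",(210,140,330,260))):
    d=get_image(n);x0,y0,x1,y1=b;o.append(cv2.resize(d["image"][y0:y1,x0:x1,::-1],None,fx=3.3,fy=3.3,interpolation=2))
cv2.imwrite("pics/g2.png",np.hstack(o)); print(observe()["force"],observe()["position"],observe()["ft_torque"])
```

```text
[-1.48613394 -0.33234878  4.07917011] [ 0.4551542  -0.11809402  0.1592098 ] [-0.19941205  0.3157482   0.00508084]
```

View pics/g2.png

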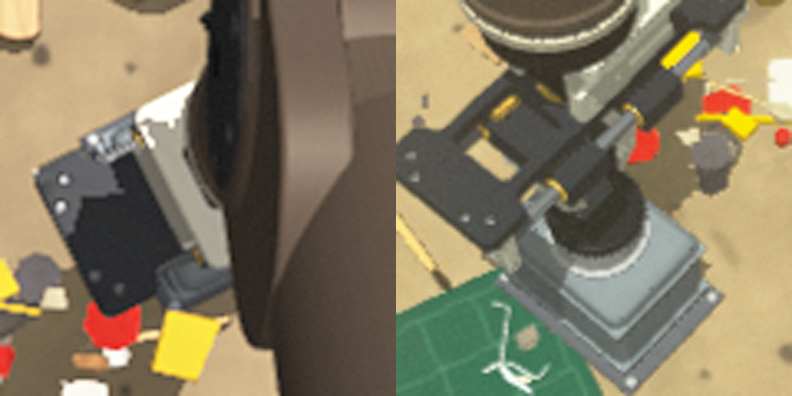

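The side view shows the tab roughly upright between the pads. I'll release it and back off to check the angle and axis.

Request:
drive_tool --pt "0.5 0 0 0 0" --pt "0.4 0 0 0 0" --pt "0.4 0 0 0 0" --pt "0.4 0 0 0 0" --pt "0.4 0 0 0 0" --pt "0.4 0 0 15 0" --pt "0.4 0 0 25 0" --pt "0.4 0 0 25 0" --pt "0.4 -20 -20 15 0" --pt "0.4 -25 -30 0 0" --pt "0.4 -25 -30 0 0" --pt "0.4 0 0 0 0" --pt "0.4 0 0 0 0"

```text
clock: 7.07
position: [0.3827, -0.1999, 0.2388]
ee_rot: [3.057, 0.721, -0.0]
force: [0.9, 0.2, 0.2]
width: 0.596
gripper_force: 0.0
```

Run:
```python
from h import *
o=[]
for n,b in(("top",(345,165,445,265)),("side",(225,150,325,250))):
    d=get_image(n);x0,y0,x1,y1=b;im=d["image"][y0:y1,x0:x1,::-1]
    o.append(cv2.resize(im,None,fx=4,fy=4,interpolation=2))
    for p in((.453,-.118,.113),(.453,-.118,.13),(.453,-.118,.17)): print(n,(proj(d,p)-[x0,y0])*4)
cv2.imwrite("pics/g3.png",np.hstack(o)); print(observe()["force"],observe()["position"],observe()["ft_torque"])
```

```text
top [195.53753827 194.54467426]
top [200.66176115 191.57458386]
top [213.53169772 184.11494051]
side [179.59032584 214.6919981 ]
side [176.51061453 198.43045748]
side [168.83870124 157.92109903]
[0.16238781 0.62331701 0.18950357] [ 0.38446117 -0.19777572  0.23878646] [ 0.00129755 -0.04585469 -0.04718611]
```

View pics/g3.png

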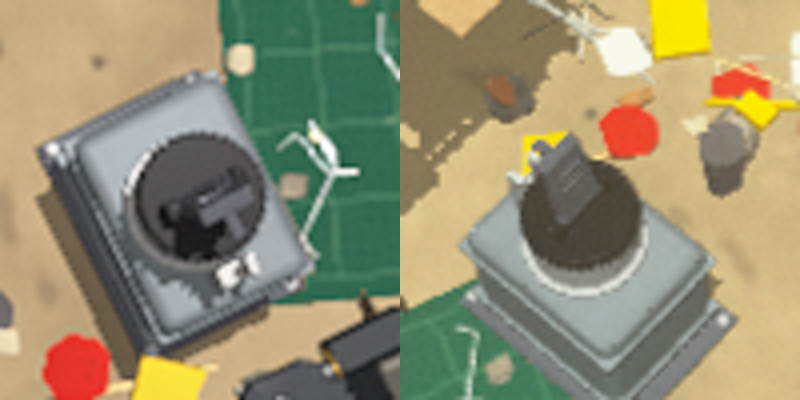

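The tab stands up, but its end sits a little toward -x of where an upright tab would be: top view around (226,200) against (217,189) predicted. I'll zoom in to measure the angle.

Run:
```python
from h import *
o=[]
for n,b in(("top",(372,190,422,240)),("side",(245,175,295,225))):
    d=get_image(n);x0,y0,x1,y1=b;im=d["image"][y0:y1,x0:x1,::-1]
    im=cv2.convertScaleAbs(im,alpha=1.8)
    o.append(cv2.resize(im,None,fx=8,fy=8,interpolation=2))
    a=np.radians(27);X=np.array([np.cos(a),np.sin(a),0]);Y=np.array([-np.sin(a),np.cos(a),0]);H=np.array([.4525,-.1185,.13])
    f=lambda p:((proj(d,p)-[x0,y0]+.5)*8).round().astype(int)
    print(n,"captop",f(H+[0,0,-.007]))
    for th in (60,75,90):
        t=np.radians(th);L=np.array([0,0,1])*np.sin(t)-X*np.cos(t);N=X*np.sin(t)+np.array([0,0,1])*np.cos(t)
        print(th,"outer face end corners",[f(H+.04*L+.004*N+s*.012*Y).tolist() for s in(1,-1)],"back",[f(H+.04*L-.004*N+s*.012*Y).tolist() for s in(1,-1)])
cv2.imwrite("pics/g4.png",np.hstack(o))
```

```text
top captop [187 192]
60 outer face end corners [[201, 273], [304, 221]] back [[214, 304], [316, 252]]
75 outer face end corners [[180, 229], [283, 177]] back [[196, 263], [299, 211]]
90 outer face end corners [[157, 184], [260, 131]] back [[175, 218], [278, 166]]
side captop [197 213]
60 outer face end corners [[163, 50], [91, 120]] back [[142, 42], [71, 111]]
75 outer face end corners [[194, 68], [122, 139]] back [[170, 54], [98, 124]]
90 outer face end corners [[228, 93], [156, 165]] back [[202, 74], [130, 144]]
```

View pics/g4.png

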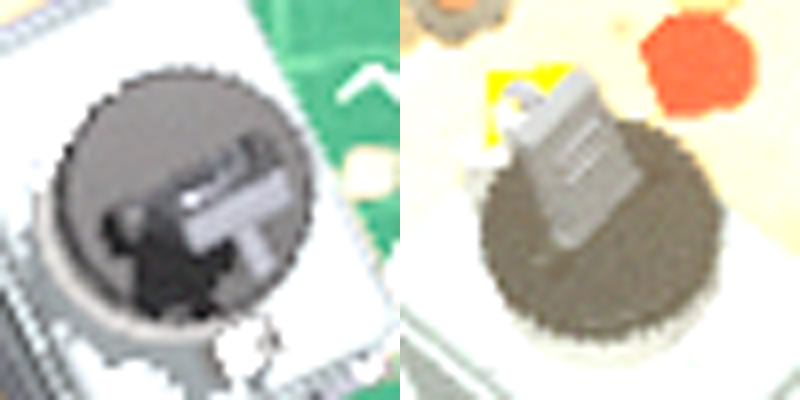

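The end-face corners in both views put the tab at about 78°, and the cap centre matches (0.4525, -0.1185). I'll regrip and push it the remaining 12°.

Request:
drive_tool --pt "0.4 20 25 0 0" --pt "0.4 20 25 0 0" --pt "0.4 15 20 0 0" --pt "0.4 6.5 6.5 0 0" --pt "0.4 0 0 -25 0" --pt "0.4 0 0 -25 0" --pt "0.4 0 0 -20 0" --pt "0.4 0 0 -14 0" --pt "0.6 0 0 0 0" --pt "0.9 0 0 0 0" --pt "0.9 0 0 0 0" --pt "0.9 0 0 0 0" --pt "0.9 0 0 0 0" --pt "0.9 0 0 0 0" --pt "0.9 0 0 0 0" --grip_force 10

```text
clock: 8.52
position: [0.4461, -0.122, 0.1555]
ee_rot: [3.055, 0.728, 0.002]
force: [0.1, -0.3, 1.7]
width: 0.257
gripper_force: 10.0
```

Request:
drive_tool --pt "0.9 1.5 0.75 0.3 0" --pt "0.9 1.5 0.75 0.2 0" --pt "0.9 1.5 0.75 0.2 0" --pt "0.9 1.5 0.75 0 0" --pt "0.9 1.5 0.75 0 0" --pt "0.9 1.4 0.75 0 0" --pt "0.9 0 0 0 0" --pt "0.9 0 0 0 0"

```text
clock: 9.18
position: [0.4547, -0.1172, 0.1554]
ee_rot: [3.056, 0.728, 0.0]
force: [-1.3, -2.1, 1.2]
width: 0.26
gripper_force: 10.0
```

Run:
```python
from h import *
o=observe();print(o["force"],o["position"],o["ft_torque"])
```

```text
[-1.28577407 -2.07791806  1.20088965] [ 0.45465517 -0.11716119  0.15538021] [-0.40998258  0.18087082  0.07425177]
```

Request:
drive_tool --pt "0.6 0 0 0 0" --pt "0.4 0 0 0 0" --pt "0.4 0 0 0 0" --pt "0.4 0 0 0 0" --pt "0.4 0 0 15 0" --pt "0.4 0 0 25 0" --pt "0.4 0 0 25 0" --pt "0.4 -20 -20 15 0" --pt "0.4 -25 -30 0 0" --pt "0.4 -25 -30 0 0" --pt "0.4 0 0 0 0"

```text
clock: 10.1
position: [0.3797, -0.2027, 0.2354]
ee_rot: [3.057, 0.716, -0.004]
force: [-0.6, -0.2, 0.1]
width: 0.6
gripper_force: 0.0
```

Run:
```python
from h import *
o=[]
for n,b in(("top",(372,190,422,240)),("side",(245,175,295,225))):
    d=get_image(n);x0,y0,x1,y1=b;im=d["image"][y0:y1,x0:x1,::-1]
    im=cv2.convertScaleAbs(im,alpha=1.8)
    o.append(cv2.resize(im,None,fx=8,fy=8,interpolation=2))
cv2.imwrite("pics/g5.png",np.hstack(o))
```

```text
(no output)
```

View pics/g5.png

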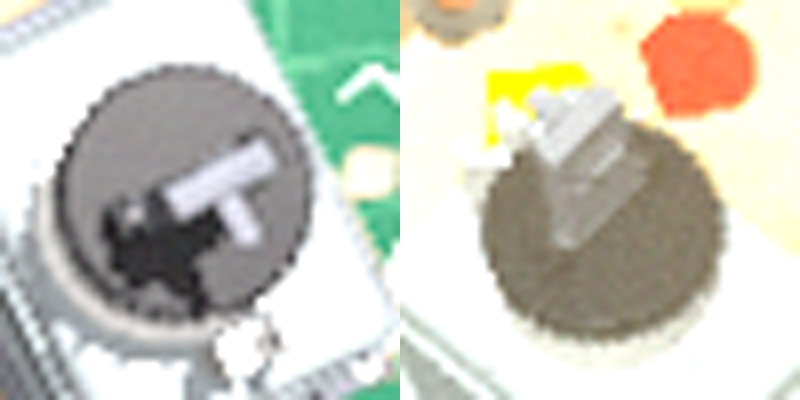

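The top view now shows the tab end face at (163–277, 140–220), which is within a degree or two of the upright prediction. Next I regrip lower and more firmly for the turn.

Request:
drive_tool --pt "0.4 20 24 0 0" --pt "0.4 20 24 0 0" --pt "0.4 18 20 0 0" --pt "0.4 9.5 10.5 0 0" --pt "0.4 0 0 -25 0" --pt "0.4 0 0 -25 0" --pt "0.4 0 0 -25 0" --pt "0.4 0 0 -15 0" --pt "0.4 0 0 -5 0" --pt "0.6 0 0 0 0" --pt "0.9 0 0 0 0" --pt "0.9 0 0 0 0" --pt "0.9 0 0 0 0" --pt "0.9 0 0 0 0" --pt "0.9 0 0 0 0" --pt "0.9 0 0 0 0" --grip_force 30

```text
clock: 11.53
position: [0.4525, -0.1189, 0.141]
ee_rot: [3.055, 0.728, 0.002]
force: [0.6, -0.2, 2.2]
width: 0.259
gripper_force: 30.0
```

```bash
cat > o.py <<'E'
from h import *
o=observe();M=R.from_rotvec(o["ee_rot"]).as_matrix()
print("F",o["force"].round(2),"p",o["position"].round(4),"T",o["ft_torque"].round(3),"yaw",np.degrees(np.arctan2(M[1,0],M[0,0])).round(2),"q",o["joints"].round(2),"w",round(o["width"],3))
E
python3 o.py
```

```text
F [ 0.6  -0.17  2.16] p [ 0.4525 -0.1189  0.141 ] T [-0.066 -0.154  0.037] yaw 26.79 q [ 0.41  0.31 -0.33  2.03  0.13  0.82 -1.1 ] w 0.259
```

Request:
drive_tool --pt "0.9 0 0 0 0.04" --pt "0.9 0 0 0 0.05" --pt "0.9 0 0 0 0.05" --pt "0.9 0 0 0 0.05" --pt "0.9 0 0 0 0.05" --pt "0.9 0 0 0 0.05" --pt "0.9 0 0 0 0.05" --pt "0.9 0 0 0 0.05" --pt "0.9 0 0 0 0.05" --pt "0.9 0 0 0 0.05" --pt "0.9 0 0 0 0.04" --pt "0.9 0 0 0 0" --pt "0.9 0 0 0 0"

```text
clock: 12.62
position: [0.4523, -0.1189, 0.1408]
ee_rot: [2.759, 1.501, 0.001]
force: [0.6, -0.9, 2.6]
width: 0.257
gripper_force: 30.0
```

```bash
python3 o.py
```

```text
F [ 0.62 -0.95  2.6 ] p [ 0.4523 -0.1189  0.1408] T [-0.094 -0.189  0.003] yaw 57.08 q [ 0.5   0.32 -0.44  2.02  0.18  0.83 -0.62] w 0.257
```

Request:
drive_tool --pt "0.9 0 0 0 0.03" --pt "0.9 0 0 0 0.03" --pt "0.9 0 0 0 0.03" --pt "0.9 0 0 0 0.03" --pt "0.9 0 0 0 0.02" --pt "0.9 0 0 0 0"

```text
clock: 13.12
position: [0.4522, -0.1189, 0.1406]
ee_rot: [2.647, 1.692, 0.001]
force: [0.6, -0.2, 3.6]
width: 0.258
gripper_force: 30.0
```

```bash
python3 o.py
```

```text
F [ 0.58 -0.16  3.63] p [ 0.4522 -0.1189  0.1406] T [-0.252 -0.259 -0.049] yaw 65.17 q [ 0.53  0.33 -0.47  2.02  0.2   0.84 -0.49] w 0.258
```

Request:
drive_tool --pt "0.9 0 0 0 0.03" --pt "0.9 0 0 0 0.03" --pt "0.9 0 0 0 0.02" --pt "0.9 0 0 0 0"

```text
clock: 13.45
position: [0.4522, -0.1189, 0.1406]
ee_rot: [2.577, 1.796, 0.001]
force: [1.2, -1.4, 2.9]
width: 0.256
gripper_force: 30.0
```

```bash
python3 o.py
```

```text
F [ 1.21 -1.35  2.93] p [ 0.4522 -0.1189  0.1406] T [-0.352 -0.386  0.013] yaw 69.76 q [ 0.54  0.33 -0.49  2.02  0.21  0.84 -0.42] w 0.256
```

Request:
drive_tool --pt "0.9 0 0 0 0.03" --pt "0.9 0 0 0 0.03" --pt "0.9 0 0 0 0.02" --pt "0.9 0 0 0 0"

```text
clock: 13.78
position: [0.4522, -0.1189, 0.1406]
ee_rot: [2.503, 1.898, 0.001]
force: [0.4, -1.8, 3.3]
width: 0.262
gripper_force: 30.0
```

```bash
python3 o.py
```

```text
F [ 0.44 -1.84  3.28] p [ 0.4522 -0.1189  0.1406] T [-0.449 -0.556 -0.008] yaw 74.34 q [ 0.55  0.33 -0.51  2.02  0.22  0.84 -0.35] w 0.262
```

Request:
drive_tool --pt "0.9 0 0 0 0.03" --pt "0.9 0 0 0 0.03" --pt "0.9 0 0 0 0.02" --pt "0.9 0 0 0 0"

```text
clock: 14.12
position: [0.4522, -0.1189, 0.1405]
ee_rot: [2.425, 1.996, 0.001]
force: [2.1, -2.6, 3.7]
width: 0.257
gripper_force: 30.0
```

Run:
```python
exec(open("o.py").read())
d=get_image("side");im=d["image"][160:240,230:310,::-1]
cv2.imwrite("pics/g6.png",cv2.resize(cv2.convertScaleAbs(im,alpha=1.6),None,fx=6,fy=6,interpolation=2))
```

```text
F [ 2.14 -2.64  3.65] p [ 0.4522 -0.1189  0.1405] T [-0.606 -0.689 -0.008] yaw 78.93 q [ 0.57  0.34 -0.53  2.02  0.22  0.84 -0.28] w 0.257
```

View pics/g6.png

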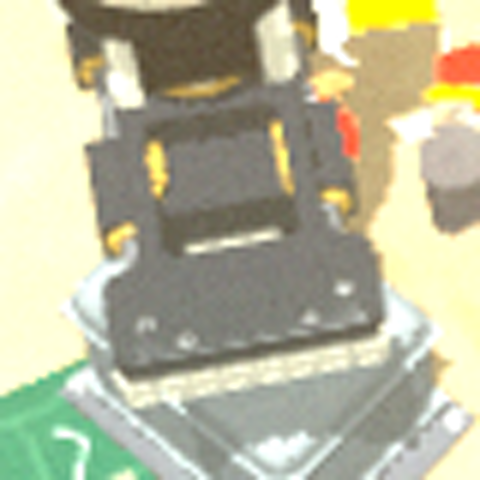

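The gripper body hides the cap in this view (the body's lower edge is near row 370), so I keep going by feel.

Request:
drive_tool --pt "0.9 0.3 -0.3 0 0.03" --pt "0.9 0.2 -0.2 0 0.03" --pt "0.9 0 0 0 0.02" --pt "0.9 0 0 0 0"

```text
clock: 14.5
position: [0.4526, -0.1193, 0.1405]
ee_rot: [2.343, 2.092, 0.001]
force: [2.5, -1.3, 4.3]
width: 0.262
gripper_force: 30.0
```

```bash
python3 o.py
```

```text
F [ 2.53 -1.33  4.33] p [ 0.4526 -0.1193  0.1405] T [-0.488 -0.681 -0.034] yaw 83.52 q [ 0.58  0.34 -0.55  2.02  0.23  0.84 -0.21] w 0.262
```

Request:
drive_tool --pt "0.9 0.3 0 0 0.03" --pt "0.9 0.3 0 0.3 0.03" --pt "0.9 0 0 0 0.02" --pt "0.9 0 0 0 0"

```text
clock: 14.83
position: [0.4533, -0.1194, 0.1408]
ee_rot: [2.258, 2.184, 0.001]
force: [3.8, -2.7, 1.4]
width: 0.255
gripper_force: 30.0
```

```bash
python3 o.py
```

```text
F [ 3.83 -2.75  1.42] p [ 0.4533 -0.1194  0.1408] T [-0.67  -1.009 -0.202] yaw 88.09 q [ 0.6   0.34 -0.56  2.01  0.24  0.85 -0.14] w 0.255
```

Request:
drive_tool --pt "0.9 0 0 0 0.015" --pt "0.9 0 0 0 0"

```text
clock: 15.0
position: [0.4533, -0.1194, 0.1408]
ee_rot: [2.241, 2.201, 0.001]
force: [4.3, -1.6, 1.7]
width: 0.257
gripper_force: 30.0
```

```bash
python3 o.py
```

```text
F [ 4.34 -1.61  1.67] p [ 0.4533 -0.1194  0.1408] T [-0.728 -1.206 -0.278] yaw 88.96 q [ 0.6   0.34 -0.57  2.01  0.24  0.85 -0.12] w 0.257
```

The stop is at about 61°, with the torque rising to 0.2 and then 0.28 N m. I let it rest there.

Request:
drive_tool --pt "0.9 0 0 0 0" --pt "0.9 0 0 0 0" --pt "0.9 0 0 0 0" --pt "0.9 0 0 0 0" --pt "0.9 0 0 0 0" --pt "0.9 0 0 0 0" --pt "0.9 0 0 0 0" --pt "0.9 0 0 0 0" --pt "0.9 0 0 0 0" --pt "0.9 0 0 0 0" --pt "0.9 0 0 0 0" --pt "0.9 0 0 0 0"

```text
clock: 16.0
position: [0.4533, -0.1194, 0.1408]
ee_rot: [2.242, 2.2, 0.0]
force: [4.9, -2.1, 0.3]
width: 0.255
gripper_force: 30.0
```

```bash
python3 o.py
```

```text
F [ 4.93 -2.14  0.28] p [ 0.4533 -0.1194  0.1408] T [-0.71  -1.301 -0.294] yaw 88.92 q [ 0.6   0.34 -0.57  2.01  0.24  0.85 -0.12] w 0.255
```

Next, ease off the torque a little and lift gently.

Request:
drive_tool --pt "0.9 0 0 0 -0.015" --pt "0.9 0 0 0 0" --pt "0.9 0 0 1 0" --pt "0.9 0 0 1 0" --pt "0.9 0 0 1 0" --pt "0.9 0 0 1 0" --pt "0.9 0 0 0 0"

```text
clock: 16.58
position: [0.4523, -0.119, 0.1445]
ee_rot: [-2.257, -2.184, 0.001]
force: [1.5, -0.2, -0.9]
width: 0.257
gripper_force: 30.0
```

```bash
python3 o.py
```

```text
F [ 1.48 -0.17 -0.94] p [ 0.4523 -0.119   0.1445] T [-0.281 -0.583 -0.164] yaw 88.11 q [ 0.6   0.34 -0.57  2.01  0.24  0.86 -0.13] w 0.257
```

Request:
drive_tool --pt "0.9 0 0 2 0" --pt "0.9 0 0 2 0" --pt "0.9 0 0 2 0" --pt "0.9 0 0 2 0" --pt "0.9 0 0 2 0" --pt "0.9 0 0 3 0" --pt "0.9 0 0 3 0" --pt "0.9 0 0 4 0" --pt "0.9 0 0 10 0" --pt "0.9 0 0 15 0" --pt "0.9 0 0 15 0" --pt "0.9 0 0 0 0"

```text
clock: 17.58
position: [0.4547, -0.1192, 0.2079]
ee_rot: [2.255, 2.182, 0.004]
force: [1.1, 0.5, -0.2]
width: 0.262
gripper_force: 30.0
```

Run:
```python
exec(open("o.py").read())
d=get_image("side");im=d["image"][120:240,230:420,::-1]
cv2.imwrite("pics/g7.png",cv2.resize(im,None,fx=4,fy=4,interpolation=2))
```

```text
F [ 1.13  0.54 -0.17] p [ 0.4547 -0.1192  0.2079] T [-0.074 -0.09   0.006] yaw 88.11 q [ 0.63  0.26 -0.59  1.93  0.17  1.   -0.07] w 0.262
```

View pics/g7.png

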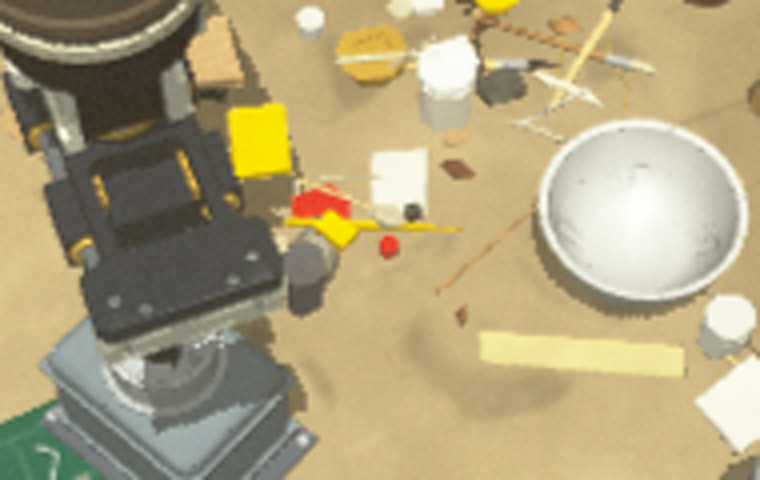

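The side view shows the open neck ring at about (165,380) in the crop, below the gripper and clear of the cap. The bowl is still at its original place, so I carry the cap over.

Request:
drive_tool --pt "0.9 -0.4 8 0 0" --pt "0.9 -0.6 15 0 0" --pt "0.9 -0.6 20 0 0" --pt "0.9 -0.6 22 0 0" --pt "0.9 -0.6 22 0 0" --pt "0.9 -0.6 22 0 0" --pt "0.9 -0.6 22 0 0" --pt "0.9 -0.6 22 0 0" --pt "0.9 -0.6 22 0 0" --pt "0.9 -0.6 22 0 0" --pt "0.9 -0.6 22 0 0" --pt "0.9 -0.6 20 0 0" --pt "0.9 -0.6 16 0 0" --pt "0.9 -0.6 10 0 0" --pt "0.9 0 5 0 0" --pt "0.9 0 3 0 0" --pt "0.9 0 0 0 0" --pt "0.9 0 0 0 0" --pt "0.9 0 0 0 0"

```text
clock: 19.22
position: [0.4449, 0.1527, 0.2046]
ee_rot: [2.259, 2.183, -0.001]
force: [-0.3, -0.1, -0.7]
width: 0.259
gripper_force: 30.0
```

Run:
```python
exec(open("o.py").read())
d=get_image("side")
for z in(.046,):print(proj(d,(.446,.154,z)))
x0,y0,x1,y1=350,140,430,205;hs=cv2.cvtColor(d["image"],cv2.COLOR_RGB2HSV)
# dark cap pixels near expected cap height
c=proj(d,(o["position"][0],o["position"][1],o["position"][2]-.023)); print("cap expected",c, d["image"][int(c[1])-2:int(c[1])+14:3,int(c[0])].tolist())
```

```text
F [-0.32 -0.05 -0.73] p [0.4449 0.1527 0.2046] T [-0.029 -0.088  0.   ] yaw 88.03 q [ 0.14  0.29 -0.72  1.92  0.23  1.01 -0.71] w 0.259
[389.88467672 171.32431218]
cap expected [398.92180678 134.54416586] [[57, 51, 42], [58, 55, 46], [59, 55, 46], [60, 54, 46], [59, 57, 44], [74, 69, 53]]
```

Request:
drive_tool --pt "0.9 0.4 0.4 -10 0" --pt "0.9 0.4 0.4 -20 0" --pt "0.9 0.2 0.2 -20 0" --pt "0.9 0 0 -20 0" --pt "0.9 0 0 -20 0" --pt "0.9 0 0 -20 0" --pt "0.9 0 0 -15 0" --pt "0.9 0 0 -10 0" --pt "0.9 0 0 -6 0" --pt "0.9 0 0 -4 0" --pt "0.9 0 0 -2 0" --pt "0.9 0 0 0 0" --pt "0.9 0 0 0 0"

```text
clock: 20.35
position: [0.4463, 0.1549, 0.0583]
ee_rot: [2.258, 2.184, 0.001]
force: [-0.1, -0.2, -0.8]
width: 0.262
gripper_force: 30.0
```

```bash
python3 o.py
```

```text
F [-0.06 -0.18 -0.82] p [0.4463 0.1549 0.0583] T [ 0.006 -0.071 -0.027] yaw 88.1 q [ 0.01  0.49 -0.6   2.08  0.44  0.69 -0.91] w 0.262
```

Request:
drive_tool --pt "0.9 0 0 -2 0" --pt "0.9 0 0 -2 0" --pt "0.9 0 0 -2 0" --pt "0.9 0 0 -2 0" --pt "0.9 0 0 -1 0" --pt "0.9 0 0 -1 0" --pt "0.9 0 0 0 0" --pt "0.9 0 0 0 0"

```text
clock: 21.02
position: [0.4458, 0.1548, 0.0477]
ee_rot: [-2.258, -2.184, 0.0]
force: [0.7, -0.3, -1.8]
width: 0.258
gripper_force: 30.0
```

```bash
python3 o.py
```

```text
F [ 0.75 -0.33 -1.82] p [0.4458 0.1548 0.0477] T [-0.077 -0.114  0.022] yaw 88.11 q [ 0.    0.51 -0.59  2.09  0.46  0.67 -0.93] w 0.258
```

Request:
drive_tool --pt "0.9 0 0 -0.7 0" --pt "0.9 0 0 -0.7 0" --pt "0.9 0 0 0 0" --pt "0.9 0 0 0 0"

```text
clock: 21.35
position: [0.446, 0.1547, 0.0469]
ee_rot: [2.257, 2.184, 0.0]
force: [-2.0, -1.1, 9.6]
width: 0.255
gripper_force: 30.0
```

```bash
python3 o.py
```

```text
F [-2.01 -1.1   9.62] p [0.446  0.1547 0.0469] T [-0.435  0.442 -0.012] yaw 88.11 q [ 0.    0.51 -0.59  2.09  0.46  0.66 -0.93] w 0.255
```

Touchdown. I ease off and then release.

Request:
drive_tool --pt "0.9 0 0 0.5 0" --pt "0.9 0 0 0 0" --pt "0.7 0 0 0 0" --pt "0.65 0 0 0 0" --pt "0.6 0 0 0 0" --pt "0.5 0 0 0 0" --pt "0.5 0 0 0 0" --pt "0.5 0 0 0 0" --pt "0.5 0 0 0 0" --pt "0.5 0 0 0 0" --grip_force 10

```text
clock: 22.18
position: [0.4458, 0.1547, 0.0468]
ee_rot: [2.258, 2.184, -0.0]
force: [-0.5, 0.1, -0.6]
width: 0.501
gripper_force: 0.0
```

```bash
python3 o.py
```

```text
F [-0.48  0.1  -0.65] p [0.4458 0.1547 0.0468] T [ 0.002 -0.038  0.004] yaw 88.1 q [ 0.    0.51 -0.59  2.09  0.46  0.66 -0.93] w 0.501
```

Free of the cap, so I rise straight up and retreat a bit.

Request:
drive_tool --pt "0.5 0 0 5 0" --pt "0.5 0 0 10 0" --pt "0.5 0 0 15 0" --pt "0.5 0 0 20 0" --pt "0.5 0 0 25 0" --pt "0.5 0 0 25 0" --pt "0.5 0 0 25 0" --pt "0.5 0 0 25 0" --pt "0.5 -15 -20 0 0" --pt "0.5 -20 -30 0 0" --pt "0.5 -20 -30 0 0" --pt "0.5 -20 -30 0 0" --pt "0.5 0 -30 0 0" --pt "0.5 0 0 0 0" --pt "0.5 0 0 0 0" --pt "0.5 0 0 0 0"

```text
clock: 23.52
position: [0.3712, 0.0154, 0.1975]
ee_rot: [2.257, 2.184, 0.002]
force: [-0.4, -0.5, -0.4]
width: 0.5
gripper_force: 0.0
```

Run:
```python
exec(open("o.py").read())
d=get_image("side")
for n,d,b in(("side",d,(350,140,430,205)),("top",get_image("top"),(205,180,290,265))):
    x0,y0,x1,y1=b; g=d["image"].max(2)[y0:y1,x0:x1]; m=(g<75).astype(np.uint8)
    k,l,st,ce=cv2.connectedComponentsWithStats(m)
    for i in range(1,k):
        if st[i,4]>40: print(n,"dark",st[i].tolist(),(ce[i]+[x0,y0]).round(1))
    print("exp cap centre",proj(d,(.446,.155,.028)).round(1),"bowl rim",proj(d,(.446,.154,.046)).round(1))
    # coarse grey print
    print(cv2.resize(g,(20,16),interpolation=cv2.INTER_AREA))
```

```text
F [-0.4  -0.49 -0.37] p [0.3712 0.0154 0.1975] T [ 0.044 -0.087  0.018] yaw 88.1 q [ 0.47  0.11 -0.69  2.13  0.09  0.92 -0.31] w 0.5
exp cap centre [389.2 175.4] bowl rim [389.9 171.3]
[[106 112 118 190 215 229 211 195 196 195 195 203 201 195 189 188 175 143
  151 209]
 [152 164 185 195 205 203 209 208 199 202 201 202 202 192 185 182 169 146
  145 147]
 [201 201 203 206 201 202 205 213 221 226 224 217 200 185 180 182 184 167
  145 145]
 [203 203 199 202 202 206 224 216 212 212 210 209 219 221 191 180 182 184
  174 148]
 [207 204 203 203 210 216 201 213 221 221 221 217 210 201 221 192 184 185
  186 176]
 [201 199 200 203 222 197 212 223 226 152 199 225 218 206 194 218 190 185
  185 185]
 [198 197 197 207 203 204 220 210 151 116 148 195 224 210 193 191 210 184
  186 187]
 [200 197 195 201 191 212 210  94  81  84 101  83 168 215 194 176 214 186
  188 187]
 [200 196 191 167 186 207 155  76  76  80  90  78  94 211 194 169 211 184
  185 187]
 [199 199 193 143 198 200 128  79  78  77  86  78  83 199 181 162 209 183
  181 179]
 [192 197 194 159 164 206 175  82  78  79  76  78 121 205 171 181
[... 1201 characters left out ...]
 209 179
  169 143]
 [175 177 220 179 177 201 152  58  62 106  67  73  70 133 157 115 110  86
   85  88]
 [177 180 199 210 176 197 201  77  78  83  87  89  77  67  86  90  92  95
   97  99]
 [175 177 181 220 185 187 204 154  93  95  97  98  87  71  98 100 101 103
  104 105]
 [169 173 184 167 206 196 181 146 101 102 104 105  98  71 105 107 107 108
  109 111]
 [169 175 183 190 150 159 210 146 106 107 108 110 107  71 109 111 111 113
  113 114]
 [169 175 185 192 186 159 112  94 110 112 112 113 112  74 107 114 115 116
  117 118]
 [172 180 186 190 191 189 184 126 108 112 112 112 113  82  98 119 120 122
  124 125]
 [185 190 192 190 193 196 191 157 104 112 112 112 112  95  83 126 128 130
  133 135]]
```

The cap sits centred and level in the bowl with its tab up, and the bowl has not moved. Time to hand in.

```bash
python3 -c "
from cell import arm
print(arm.sign_off())"
```

```text
the job is handed in; nothing more can be done
None
```

The job is handed in at about 23.5 s: tab raised upright, cap unscrewed about 61° to its stop (0.28 N m felt, rested 1 s), lifted straight out, and set in the bowl with a brief 9.6 N touchdown; the final pixel check showed the cap level in the unmoved bowl.

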